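# Sweep the offcuts into the pen

### The arm

A 7-joint arm with a two-finger parallel gripper is mounted at the origin on the work surface. World frame = base frame: x ahead of the robot, y to its left, z up, the work surface at z = 0. Lengths are in m, angles in rad, forces in N, time in s.
With the tool pointing down it reaches from about 0.4 to 0.85 m from the base axis. Payload 4.5 kg.
Tool frame: the origin (TCP) lies midway between the tips of the shut fingers; the grasp point (between the pads) lies 19 mm behind it; z points along the fingers, y is the direction in which the jaws open and shut (so a half turn about z gives the same grasp; the last joint's range is limited). The gripper opens to 88 mm and grips with 3 to 60 N. Pads are 18 mm wide; open, the fingers measure 123 mm over their backs; the gripper's body (75 mm by 187 mm) begins 45 mm behind the grasp point.
Start: joints at [-1.15, 0.689, -0.195, 1.565, 0.157, 0.902, -0.215], TCP at [0.236, 0.579, 0.239] pointing down, gripper open.
Joint ranges: [-3.01, 3.01], [-0.46, 2.08], [-1.47, 1.51], [0.13, 2.56], [-1, 4.14], [0.04, 2.09], [-2.66, 2.66]. Speed limits (rad/s): [2.57, 2.57, 3.14, 3.14, 3.14, 3.14, 3.14].

### API

Orientations are given as a unit quaternion [x, y, z, w].
In Python, from plant import get_state, snapshot, finish_job, find_in gives the robot as it stands.
- The arm moves only by the shell command python3 -m creep 'ROWS' [OPENING] [FORCE]. ROWS is JSON, one flat list of numbers, 6 for each row, row after row: the shift along the tool's x, y, z in mm, then the turn, a rotation vector about the tool's x, y, z in degrees. In form: [tx, ty, tz, wx, wy, wz, tx, ty, tz, wx, wy, wz, ...]. A call has 1 to 5 rows; each row shifts and turns the pose as measured when the row begins, along the tool's axes as they then stand; what a row does not reach is not made up. A row lasts 1/12 s, in which the tool goes at most 41.7 mm and 7.16 degrees, less where a joint would pass 70% of its speed; a pose out of reach is approached as far as the arm can. A call is refused whole if a number of a shift passes 41.7 or a number of a turn 7.16, either way. A call with a gripper value outside its range is refused whole. OPENING is the finger opening in mm, from 0 to 88.1, set as the call begins (- or left out, the last holds). The fingers move at their own pace and stop on an object; FORCE is the grip in N (left out, the last holds). Time passes only in rows, so rows that do not move let the fingers close. It gives the time, the measured TCP pose, the force and the opening at its end, in the units of the state.
- get_state(): the state, without advancing time (a new reading comes with each control period).
- snapshot(name): name is "side" or "top"; returns a dict with "color" (384x512x3 uint8, red, green, blue), "intrinsics" (3x3 intrinsics, pixels), "dist_coeffs" ([k1, k2, p1, p2, k3] as OpenCV has them; the pictures are not rectified), "extrinsics" (4x4, takes a point from world to camera coordinates). Camera axes: x right, y down, z forward; pixel columns grow to the right and rows downward; lengths in m; the calibration is good to about 2 mm. A picture is of the moment at which its call begins. There is no depth.
- finish_job(): hands the job in, once; it reports no verdict.
Trained networks look in the newest picture that a camera, given by its name, has taken for a name from the list of things; names that differ only in an ending like _2 or _b are one class to them, and where a whole thing is asked for, a point or a joint stands for the part that bears it (a point fixed in the world has none). Each returns a list of dicts, best first, with "score" (0 to 1); they miss things now and then, are a little off and sometimes report something else, mostly with a low value. They report only what shows in the picture. A call takes as long as a camera call.
- find_in(thing, camera): "xy" ([column, row] in pixels, amid what is visible of it).
The state is a dict: "clock": time; "q": joint angles; "qd": joint speeds; "joint_torque": joint torques, N m; "tool_pos": TCP position; "eef_rot": TCP orientation; "contact_force": force on the tool from outside, world axes, zero at the start; "moment": the same for the moment, N m; "opening": opening from 0.0 (shut) to 1.0 (fully open).
Only numpy, scipy, OpenCV 4.12 (cv2) and the standard library are available. Lean on these libraries where they do the work, as an engineer would, in place of code of your own. Each camera call takes 0.05 s, during which the arm holds its last target.

### The job

Clear the bench: with the fingertips, sweep the three wooden offcuts (square block, round slice, short batten) across the bench through the open side of the three-walled wooden pen, until each lies wholly inside it, flat on the bench. Slide them gently: do not pinch, jam, lift, carry or tip them over. Leave the two turned knobs, the glue bottle and the mallet standing where they are.

Things in the scene. Friction and masses are not known exactly. Their poses are not given: they have to be found in the camera images.
- pen: low pen of three wooden rails fixed to the bench, with no floor of its own (the bench goes on flat inside, no sill at the mouth). Inside 120 deep (its x, -60 to +60) and 260 wide (its y, -130 to +130); rails 15 thick, 35 high: a back wall at +x and two side walls. The mouth is the whole open side at x = -60, full width, facing roughly towards the robot. Origin: on the bench at the middle of the inside; x points from the mouth to the back wall, z up.
- block: offcut: square wooden block 40 x 40, 25 high, about 30 g, lying loose on the bench in front of the mouth. Origin: centre of its underside, x and y square to its sides.
- slice: offcut: round wooden slice, 46 diameter, 22 high, about 28 g, lying flat on the bench in front of the mouth. Origin: centre of its underside, z its round axis.
- batten: offcut: short wooden batten, 24 (its x) x 70 (its y), 22 high, about 28 g, lying flat on the bench in front of the mouth, its length roughly along the mouth. Origin: centre of its underside.
- batten_left (a point): point inside the batten 12 from its +y end face, 11 above its underside
- batten_right (a point): point inside the batten 12 from its -y end face, 11 above its underside
- knob1: turned wooden drawer knob, 55 high, 36 across at the widest, standing upright on the bench behind the offcuts (on the robot's side of them); to be left alone. Origin: centre of its underside, z up.
- knob2: the same as knob1, turned wooden drawer knob, 55 high, 36 across at the widest, standing upright on the bench behind the offcuts (on the robot's side of them); to be left alone. Origin: centre of its underside, z up.
- glue: white glue bottle, 60 diameter, 150 high, standing beside the pen; to be left alone. Origin: centre of its underside, z up.
- mallet: turned carver's mallet standing on its head beside the pen, head 84 diameter and 100 high, handle up to 190; to be left alone. Origin: centre of its underside, z up.

How it is judged:
By the outcome, as a careful person would: the job done as asked, in the order asked, and still so for the second after the job is handed in, with the robot touching nothing.
It also fails if it takes over 61 s, if anything falls off the work surface, if the arm or the gripper's body presses on something with over 40 N, if the wrist force passes 120 N, or if a joint passes its speed limit or range.

## Working session

There is one attempt and no reset: what is moved stays moved. The work goes in short steps, Python scripts to look and compute and a shell command to move; the robot and the scene stay as the last step left them, time stands still between calls to the robot, and variables do not carry over. Pictures are saved under pics/ and viewed, and the job is handed in when it is done.

```bash
ls; mkdir -p pics; cat > h.py <<'E'
import numpy as np, cv2, json
from plant import get_state, snapshot, finish_job, find_in
def snap(n, f=None):
    s=snapshot(n)
    if f: cv2.imwrite('pics/'+f, cv2.cvtColor(s['color'],cv2.COLOR_RGB2BGR))
    return s
def ray(s,uv,z):
    K=np.array(s['intrinsics']);d=np.array(s['dist_coeffs']);E=np.array(s['extrinsics'])
    p=cv2.undistortPoints(np.array([[uv]],float),K,d)[0,0]
    R=E[:3,:3];t=E[:3,3];c=-R.T@t;v=R.T@np.array([p[0],p[1],1])
    return c+v*(z-c[2])/v[2]
def proj(s,P):
    K=np.array(s['intrinsics']);d=np.array(s['dist_coeffs']);E=np.array(s['extrinsics'])
    return cv2.projectPoints(np.array(P,float).reshape(-1,3),cv2.Rodrigues(E[:3,:3])[0],E[:3,3],K,d)[0].reshape(-1,2)
E
python3 - <<'E'
from h import *
st=get_state();print(st)
for n in ('top','side'):
    s=snap(n,n+'0.png')
    E=np.array(s['extrinsics']);print(n,-E[:3,:3].T@E[:3,3])
    for t,z in [('pen',0.035),('block',.0125),('slice',.011),('batten',.011),('batten_left',.011),('batten_right',.011),('knob1',.03),('glue',.075),('mallet',.1)]:
        for r in find_in(t,n)[:3]:
            print(t,np.round(r['xy'],1),round(r['score'],2),np.round(ray(s,r['xy'],z),3))
E
```

```text
pics
{'clock': 0.0, 'q': array([-1.15021809,  0.68999861, -0.19451691,  1.56632791,  0.1572657 ,
        0.90245287, -0.21508384]), 'qd': array([ 2.06546617e-05, -9.73732641e-04,  1.93128750e-04,  1.57641393e-03,
        5.07619415e-04, -2.33197416e-04,  8.62476088e-04]), 'joint_torque': array([ 1.64586240e-04, -5.27544415e+01, -1.26711231e+00, -1.53428614e+01,
       -5.27288276e-02,  6.57841578e-03,  1.53730803e-04]), 'tool_pos': array([0.23555562, 0.57824764, 0.23790524]), 'eef_rot': array([ 1.92146818e-01,  9.81365778e-01, -8.90780092e-04, -1.26735117e-04]), 'contact_force': array([ 0.42699514, -0.36225364,  0.15877994]), 'moment': array([-0.01757122, -0.00810703, -0.01833687]), 'opening': 1.0030329630580408}
top [0.51157173 0.03998683 0.86646619]
pen [275.8 124.1] 0.63 [0.725 0.001 0.035]
block [298. 233.] 0.53 [ 0.485 -0.05   0.012]
slice [244.7 218.2] 0.73 [0.518 0.069 0.011]
batten [187.1 199.5] 0.73 [0.559 0.198 0.011]
batten_left [184. 196.] 0.73 [0.567 0.206 0.011]
batten_right [181.2 199.5] 0.81 [0.559 0.212 0.011]
knob1 [205.4 255.7] 0.79 [0.436 0.153 0.03 ]
knob1 [254.7 269.6] 0.71 [0.407 0.046 0.03 ]
glue [377.5 171.5] 0.89 [ 0.615 -0.21   0.075]
side [ 0.19607246 -0.42599882  0.74562609]
pen [317.  189.8] 0.58 [ 0.703 -0.024  0.035]
block [249.2 250.5] 0.67 [ 0.481 -0.051  0.012]
slice [231.  209.6] 0.59 [0.515 0.066 0.011]
slice [213.  166.6] 0.44 [0.56  0.209 0.011]
batten [213.4 168.2] 0.79 [0.558 0.204 0.011]
batten_left [213.4 166.8] 0.65 [0.561 0.208 0.011]
batten_right [212.9 164.2] 0.84 [0.565 0.217 0.011]
knob1 [196.9 230.3] 0.83 [0.414 0.051 0.03 ]
knob1 [180.  196.7] 0.59 [0.434 0.156 0.03 ]
glue [353.9 263.6] 0.68 [ 0.6   -0.227  0.075]
mallet [264.9 109.8] 0.8 [0.74  0.225 0.1  ]
```

```bash
python3 -c "
import cv2
for n in('top','side'):
    i=cv2.imread(f'pics/{n}0.png');c=i[60:300,110:430] if n=='top' else i[60:300,130:450]
    cv2.imwrite(f'pics/{n}0c.png',cv2.resize(c,None,fx=2.5,fy=2.5,interpolation=cv2.INTER_CUBIC))"
```

```text
(no output)
```

View pics/top0c.png

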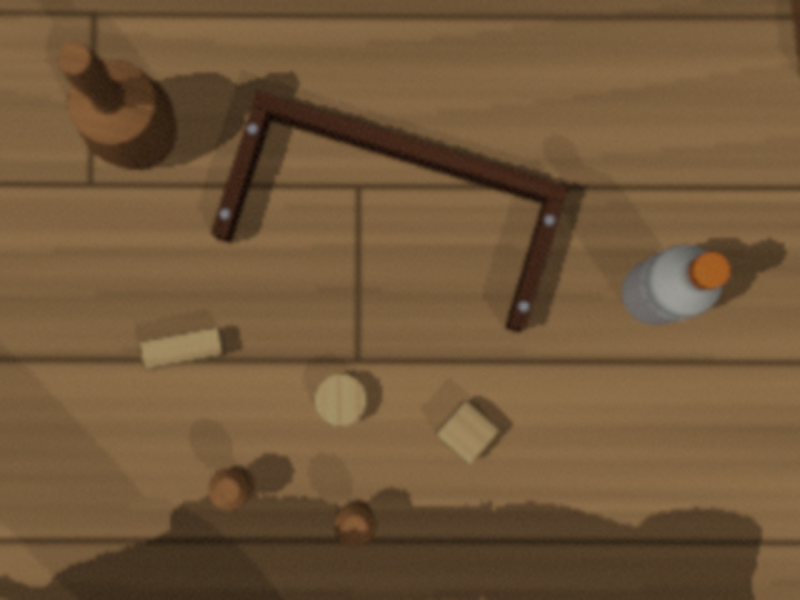

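View pics/side0c.png

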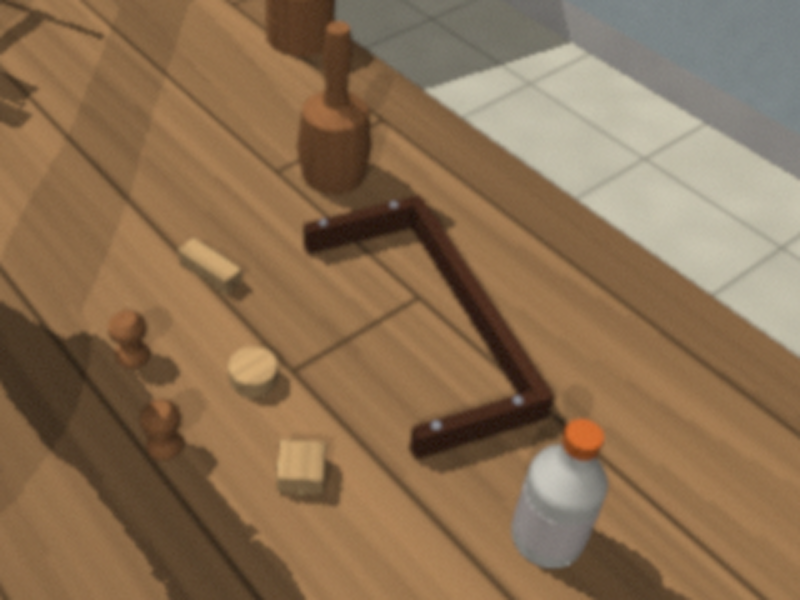

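The pictures show the pen tilted, with its mouth toward the robot. In the top crop its left rail ends at about (222,238) and its right rail at about (516,328). The batten is left of the mouth at (181,347), the slice at (340,400), the block at (469,432), and the knobs are below them at (231,488) and (355,522). The detections agree with the picture.

```bash
python3 - <<'E'
from h import *
s=snap('top')
def c(u,v,z): return ray(s,[110+(u+.5)/2.5-.5,60+(v+.5)/2.5-.5],z)[:2]
for nm,l,z in [('penL inner back,inner-front', [(270,117),(233,238)],.035),('penR inner back/front',[(544,200),(508,328)],.035),
 ('outer BL,BR',[(258,92),(583,187)],.035),('screws',[(252,128),(224,213),(549,219),(523,306)],.035),
 ('batten',[(140,345),(218,328),(222,352),(147,368)],.022),('slice',[(340,400),(314,400),(367,400)],.022),('block',[(438,434),(466,402),(500,432),(471,463)],.025),
 ('knob',[(231,488),(355,522)],.05)]:
    print(nm,[np.round(c(*p,z),3).tolist() for p in l])
a=[c(252,128,.035),c(224,213,.035),c(549,219,.035),c(523,306,.035)]
ax=(a[0]-a[1]+a[2]-a[3]); print('yaw x',np.degrees(np.arctan2(ax[1],ax[0])))
b=a[0]-a[2]+a[1]-a[3]; print('yaw y-90',np.degrees(np.arctan2(b[1],b[0]))-90, np.linalg.norm(a[0]-a[2]))
print(sum(a)/4)
E
```

```text
penL inner back,inner-front [[0.764, 0.13], [0.656, 0.161]]
penR inner back/front [[0.691, -0.113], [0.577, -0.08]]
outer BL,BR [[0.787, 0.141], [0.703, -0.147]]
screws [[0.754, 0.146], [0.678, 0.169], [0.674, -0.117], [0.597, -0.094]]
batten [[0.562, 0.244], [0.577, 0.175], [0.556, 0.171], [0.542, 0.237]]
slice [[0.514, 0.067], [0.514, 0.09], [0.514, 0.043]]
block [[0.485, -0.02], [0.513, -0.044], [0.487, -0.074], [0.46, -0.048]]
knob [[0.44, 0.157], [0.411, 0.052]]
yaw x -17.10606224265541
yaw y-90 -17.092384483504432 0.27478447688417235
[0.67577934 0.02604013]
```

```bash
cat > rel.py <<'E'
import sys
from h import *
# usage: rel.py X Y Z THETA  (push heading world deg = -tool x)
from scipy.spatial.transform import Rotation as R
C=np.array([.672,.0245]);A=np.radians(-17.1)
ex=np.array([np.cos(A),np.sin(A)]);ey=np.array([-ex[1],ex[0]])
def topen(p): d=np.array(p)[:2]-C; return np.array([d@ex,d@ey])
def topw(x,y): return C+x*ex+y*ey
def show(X=None,Y=None,Z=None,th=None):
    st=get_state();M=R.from_quat(st['eef_rot']).as_matrix();p=st['tool_pos']
    h=np.degrees(np.arctan2(-M[1,0],-M[0,0]))
    print('t',round(st['clock'],2),'tcp',np.round(p,4),'pen mm',np.round(topen(p)*1e3,1),'head',round(h,1),'tilt z',np.round(M[:,2],3),'F',np.round(st['contact_force'],1),'op',round(st['opening'],2))
    if X is not None:
        print('shift tool mm',np.round(M.T@(np.array([X,Y,Z])-p)*1e3,1),'turn wz',round(-((th-h+180)%360-180),1))
if __name__=='__main__':
    a=[float(v) for v in sys.argv[1:]]
    show(*a)
E
python3 -m creep '[-35,-20,0,0,0,-7,-35,-20,0,0,0,-7,-35,-20,0,0,0,-7,-35,-20,0,0,0,-7]' 20 10
python3 rel.py .4506 -.0873 .12 49
```

```text
clock: 1.38
tool_pos: [0.3452, 0.4803, 0.2382]
eef_rot: [-0.059, 0.998, 0.004, -0.003]
contact_force: [0.9, 0.3, -0.6]
opening: 0.721
t 1.38 tcp [0.3452 0.4803 0.2382] pen mm [-446.4  339.6] head 6.8 tilt z [-0.007  0.007 -1.   ] F [ 0.9  0.3 -0.6] op 0.72
shift tool mm [ -38.2 -577.   113.3] turn wz -42.2
```

```bash
python3 -m creep '[-6,-38,8,0,0,0,-6,-38,8,0,0,0,-6,-38,8,0,0,0,-6,-38,8,0,0,0,-6,-38,8,0,0,0]'|head -2
python3 -m creep '[-2,-38,8,0,0,0,-2,-38,8,0,0,0,-2,-38,8,0,0,0,-2,-38,8,0,0,0,-2,-38,8,0,0,0]'|head -2
python3 rel.py .4506 -.0873 .12 49
```

```text
clock: 1.8
tool_pos: [0.4076, 0.2921, 0.1963]
clock: 2.22
tool_pos: [0.4432, 0.0971, 0.1522]
t 2.22 tcp [0.4432 0.0971 0.1522] pen mm [-240.1    2.1] head 6.8 tilt z [ 0.008  0.022 -1.   ] F [ 1.4 -0.1  0.1] op 0.23
shift tool mm [  14.7 -184.6   28.2] turn wz -42.2
```

```bash
python3 -m creep '[3,-38,3,0,0,0,3,-38,3,0,0,0,3,-38,3,0,0,0,3,-38,3,0,0,0,2,-30,3,0,0,0]'|head -2
python3 -m creep '[0,0,0,0,0,-7.1,0,0,0,0,0,-7.1,0,0,0,0,0,-7.1,0,0,0,0,0,-7.1,0,0,0,0,0,-7.1]'|head -2
python3 rel.py .4506 -.0873 .03 49
```

```text
clock: 2.63
tool_pos: [0.4526, -0.0956, 0.1319]
clock: 3.05
tool_pos: [0.4526, -0.1093, 0.131]
t 3.05 tcp [ 0.4526 -0.1093  0.131 ] pen mm [-170.3 -192.4] head 42.1 tilt z [ 0.011  0.012 -1.   ] F [-0.1  0.3 -0.1] op 0.22
shift tool mm [-11.6  17.5 101.2] turn wz -6.9
```

```bash
python3 - <<'E'
s=open('rel.py').read()
s=s.replace("        print('shift","        w=np.cross(M[:,2],[0,0,-1]);print('tilt fix wx,wy deg',np.round(np.degrees(M.T@w),1))\n        print('shift")
open('rel.py','w').write(s)
E
python3 -m creep '[-4,6,30,0,0.9,-7,-4,6,30,0,0,0,-4,6,22,0,0,0,0,0,0,0,0,0]'|head -2
python3 rel.py .4506 -.0873 .008 49
```

```text
clock: 3.38
tool_pos: [0.4526, -0.0899, 0.048]
t 3.38 tcp [ 0.4526 -0.0899  0.048 ] pen mm [-176.1 -173.8] head 49.2 tilt z [ 0.01   0.003 -1.   ] F [1.1 0.9 1.1] op 0.23
tilt fix wx,wy deg [-0.3  0.5  0. ]
shift tool mm [-0.3  3.4 40. ] turn wz 0.2
```

```bash
python3 -m creep '[0,3,20,0,0.5,0,0,0,14,0,0,0,0,0,4,0,0,0,0,0,0,0,0,0]'|head -2
python3 rel.py .4506 -.0873 .008 49
python3 - <<'E'
from h import *
for n,x in(('top',110),('side',130)):
    s=snap(n);c=s['color'][60:300,x:x+320,::-1]
    cv2.imwrite(f'pics/{n}1c.png',cv2.resize(c,None,fx=2.5,fy=2.5,interpolation=cv2.INTER_CUBIC))
E
```

```text
clock: 3.72
tool_pos: [0.4539, -0.0889, 0.0102]
t 3.72 tcp [ 0.4539 -0.0889  0.0102] pen mm [-175.1 -172.5] head 49.2 tilt z [ 0.009 -0.006 -1.   ] F [ 0.5 -0.7  0.2] op 0.22
tilt fix wx,wy deg [-0.6  0.1  0. ]
shift tool mm [1.  3.6 2.2] turn wz 0.2
```

View pics/top1c.png

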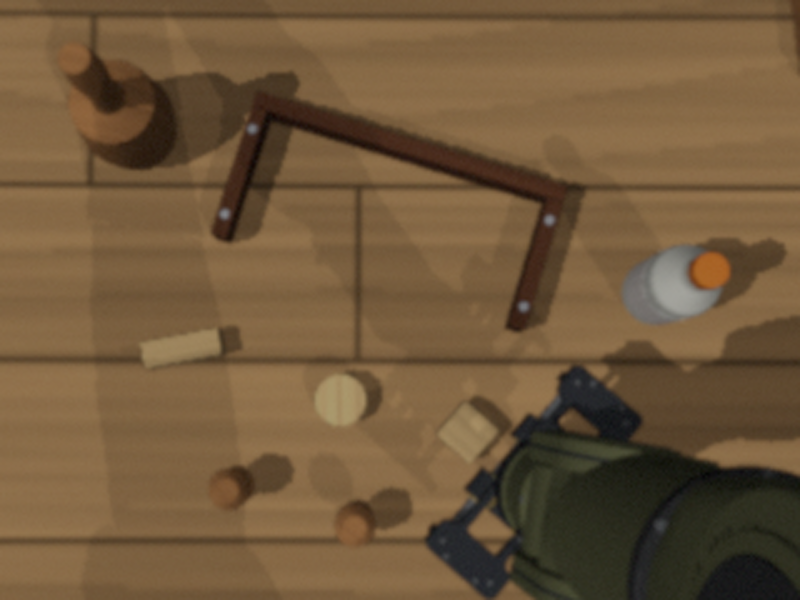

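View pics/side1c.png

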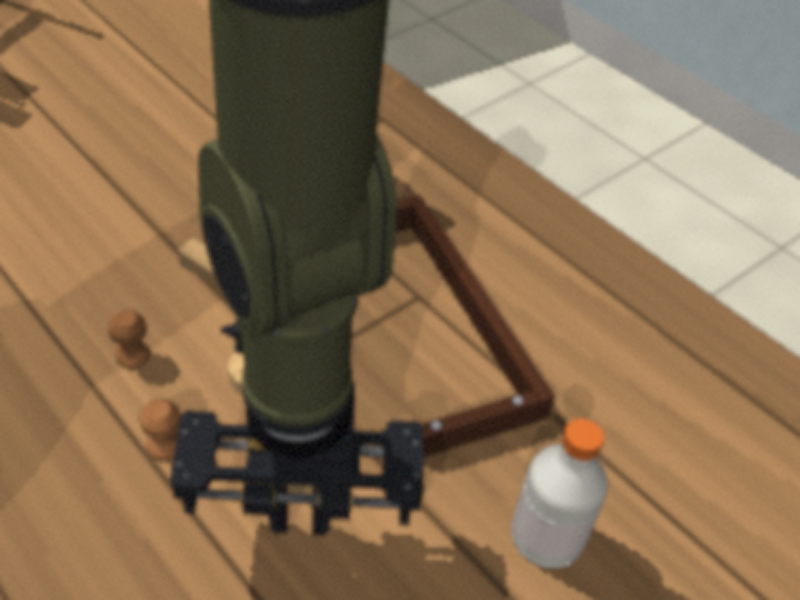

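```bash
python3 -m creep '[-10,4,2,-0.6,0,0,-10,0,0,0,0,0,-8,0,0,0,0,0,-8,0,0,0,0,0,-8,0,0,0,0,0]'|head -2
python3 rel.py .4506 -.0873 .008 49|head -2
python3 -m creep '[-8,0,0,0,0,0,-8,0,0,0,0,0,-6,0,0,0,0,0,0,0,0,0,0,0]'|head -2
python3 rel.py .4506 -.0873 .008 49
python3 - <<'E'
from h import *
from rel import topen
s=snap('top')
c=s['color'][60:300,110:430,::-1]
cv2.imwrite(f'pics/top2c.png',cv2.resize(c,None,fx=2.5,fy=2.5,interpolation=cv2.INTER_CUBIC))
for t in('block','slice'):
  for r in find_in(t,'top')[:2]: print(t,r['xy'],r['score'],topen(ray(s,r['xy'],.02)))
E
```

```text
clock: 4.23
tool_pos: [0.479, -0.0611, 0.015]
t 4.23 tcp [ 0.479  -0.0611  0.015 ] pen mm [-159.3 -138.5] head 48.6 tilt z [ 0.007 -0.004 -1.   ] F [-0.6 -0.  -0.2] op 0.23
tilt fix wx,wy deg [-0.5  0.1 -0. ]
clock: 4.57
tool_pos: [0.4965, -0.0442, 0.0201]
t 4.57 tcp [ 0.4965 -0.0442  0.0201] pen mm [-147.6 -117.3] head 48.3 tilt z [ 0.011 -0.    -1.   ] F [ 0.2 -0.2  0.7] op 0.23
tilt fix wx,wy deg [-0.5  0.4 -0. ]
shift tool mm [62.8  5.7 11.6] turn wz -0.7
slice [244.6, 218.8] 0.58 [-0.1621233  -0.00315505]
slice [267.5, 124.2] 0.24 [0.0561291  0.01137544]
```

View pics/top2c.png

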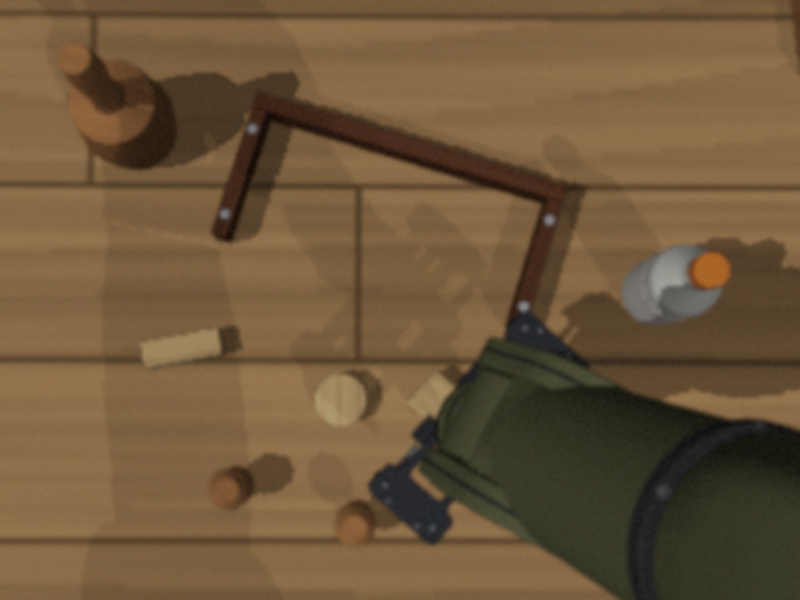

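```bash
python3 -m creep '[30,0,0,0,0,0,30,0,-20,0,0,0,10,0,-40,0,0,0,0,0,-30,0,0,0]'|head -2
python3 rel.py  .47 -.1 .1 -17
python3 - <<'E'
from h import *
from rel import topen
s=snap('top')
def c(u,v,z): return topen(ray(s,[110+(u+.5)/2.5-.5,60+(v+.5)/2.5-.5],z)[:2])
print(c(410,402,.025),c(437,373,.025))
c=s['color'][60:300,110:430,::-1]
cv2.imwrite(f'pics/top3c.png',cv2.resize(c,None,fx=2.5,fy=2.5,interpolation=cv2.INTER_CUBIC))
for r in find_in('block','top')[:2]: print(r['xy'],r['score'],topen(ray(s,r['xy'],.02)))
E
```

```text
clock: 5.05
tool_pos: [0.4408, -0.1012, 0.106]
t 5.05 tcp [ 0.4408 -0.1012  0.106 ] pen mm [-184.  -188.1] head 48.4 tilt z [-0.005 -0.005 -1.   ] F [ 1.8 -0.2  0. ] op 0.23
tilt fix wx,wy deg [ 0.  -0.4 -0. ]
shift tool mm [-20.3 -21.1   5.9] turn wz 65.4
[-0.146653   -0.06553884] [-0.11520749 -0.080774  ]
[288.8, 218.6] 0.76 [-0.13264397 -0.09642256]
```

View pics/top3c.png

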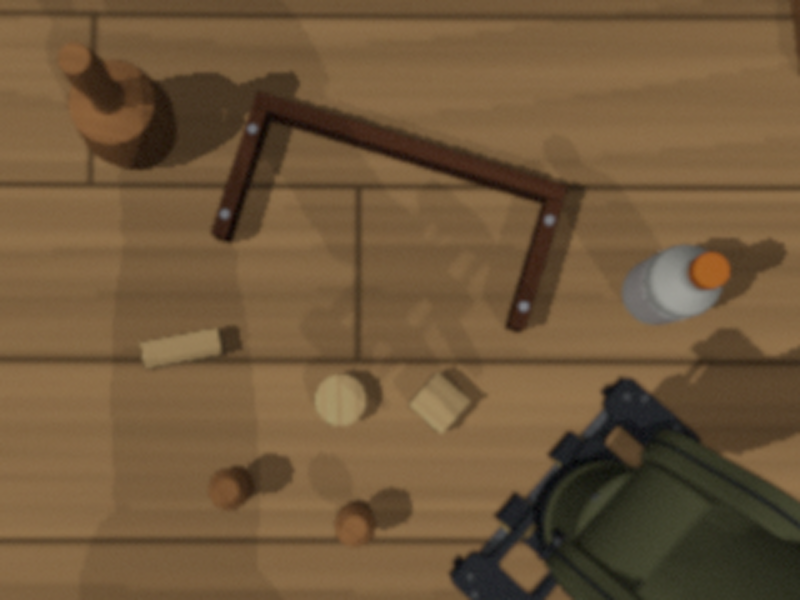

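```bash
python3 -m creep '[0,0,0,0,0,7.1,0,0,0,0,0,7.1,0,0,0,0,0,7.1,0,0,0,0,0,7.1,0,0,0,0,0,7.1]' 0|head -2
python3 -m creep '[0,0,0,0,0,7.1,0,0,0,0,0,7.1,0,0,0,0,0,7.1,0,0,0,0,0,7.1,0,0,0,0,0,1.4]'|head -2
python3 -c "
from rel import *
w=topw(-.188,-.095);show(w[0],w[1],.007,-17.1)"
```

```text
clock: 5.57
tool_pos: [0.4435, -0.102, 0.1076]
clock: 5.98
tool_pos: [0.4415, -0.1023, 0.1048]
t 5.98 tcp [ 0.4415 -0.1023  0.1048] pen mm [-183. -189.] head -17.8 tilt z [ 0.001 -0.005 -1.   ] F [ 0.4  0.6 -0. ] op 0.01
tilt fix wx,wy deg [-0.2  0.2 -0. ]
shift tool mm [ 6.5 94.3 97.4] turn wz -0.7
```

```bash
python3 -m creep '[2,32,20,0,0,-0.7,2,32,20,0,0,0,2,30,20,0,0,0,0,0,20,0,0,0,0,0,12,0,0,0]'|head -2
python3 -c "
from rel import *
w=topw(-.188,-.095);show(w[0],w[1],.007,-17.1)"
```

```text
clock: 6.4
tool_pos: [0.4673, -0.0131, 0.0112]
t 6.4 tcp [ 0.4673 -0.0131  0.0112] pen mm [-184.6  -96.1] head -17.1 tilt z [ 0.003 -0.009 -1.   ] F [-0.4 -1.2 -0.3] op 0.01
tilt fix wx,wy deg [-0.4  0.3 -0. ]
shift tool mm [3.4 1.1 4.1] turn wz -0.0
```

```bash
python3 -m creep '[-8,0,2,-0.4,0.3,0,-8,0,2,0,0,0,-8,0,1,0,0,0,-8,0,1,0,0,0,-8,0,1,0,0,0]'
python3 -c "
from rel import *
w=topw(-.024,-.095);show(w[0],w[1],.007,-17.1)"
python3 - <<'E'
from h import *
s=snap('top')
c=s['color'][60:300,110:430,::-1]
cv2.imwrite(f'pics/top4c.png',cv2.resize(c,None,fx=2.5,fy=2.5,interpolation=cv2.INTER_CUBIC))
E
```

```text
clock: 6.82
tool_pos: [0.4933, -0.0192, 0.0003]
eef_rot: [0.138, 0.99, -0.002, -0.013]
contact_force: [-28.1, 13.7, 53.1]
opening: 0.004
t 6.82 tcp [ 4.933e-01 -1.920e-02  3.000e-04] pen mm [-157.9  -94.3] head -15.9 tilt z [-0.025 -0.    -1.   ] F [-28.1  13.7  53.1] op 0.0
tilt fix wx,wy deg [-0.4 -1.4  0. ]
shift tool mm [-133.7   -3.7   -9.9] turn wz 1.2
```

View pics/top4c.png

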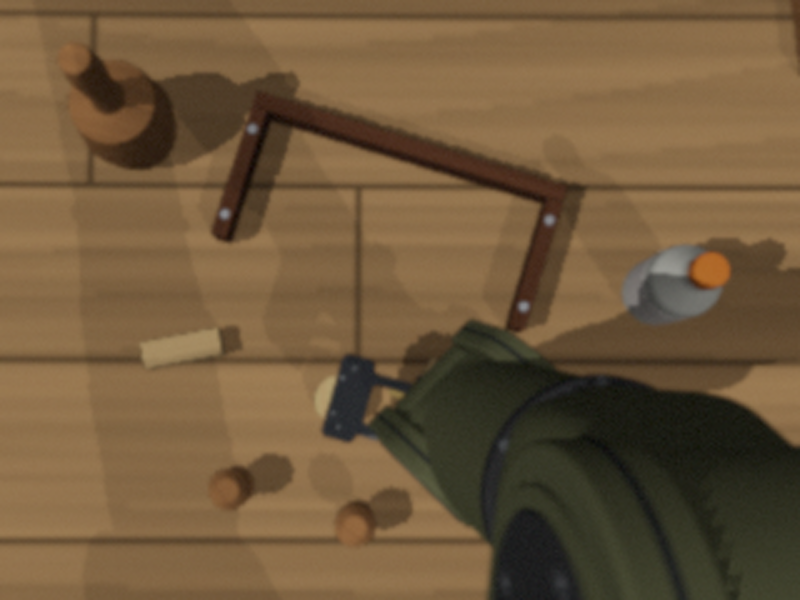

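```bash
python3 -m creep '[0,0,-8,-0.4,-1.4,1.2,0,0,0,0,0,0]'
python3 -c "
from rel import *
w=topw(-.024,-.095);show(w[0],w[1],.01,-17.1)"
```

```text
clock: 7.03
tool_pos: [0.4901, -0.0182, 0.0092]
eef_rot: [0.147, 0.989, 0.001, -0.002]
contact_force: [-1.0, 0.5, -0.1]
opening: 0.007
t 7.03 tcp [ 0.4901 -0.0182  0.0092] pen mm [-161.3  -94.2] head -16.9 tilt z [-0.005  0.002 -1.   ] F [-1.   0.5 -0.1] op 0.01
tilt fix wx,wy deg [ 0.1 -0.3  0. ]
shift tool mm [-137.3   -1.3   -1.5] turn wz 0.2
```

```bash
python3 -m creep '[-8,0,0,0,0,0,-8,0,0,0,0,0,-8,0,0,0,0,0,-8,0,0,0,0,0]' | head -4
python3 -c "
from rel import *
w=topw(-.024,-.095);show(w[0],w[1],.01,-17.1)"
```

```text
clock: 7.37
tool_pos: [0.52, -0.0288, 0.0089]
eef_rot: [0.143, 0.99, -0.001, -0.004]
contact_force: [-0.5, -0.4, 0.2]
t 7.37 tcp [ 0.52   -0.0288  0.0089] pen mm [-129.6  -95.6] head -16.5 tilt z [-0.009 -0.    -1.   ] F [-0.5 -0.4  0.2] op 0.01
tilt fix wx,wy deg [-0.2 -0.5  0. ]
shift tool mm [-105.6   -0.6   -2. ] turn wz 0.6
```

No drift now that the tool is level; continuing.

```bash
python3 -m creep '[-9,0,-1,0,-0.5,0.6,-9,0,0,0,0,0,-9,0,0,0,0,0,-9,0,0,0,0,0]' | head -4
python3 -c "
from rel import *
w=topw(-.024,-.095);show(w[0],w[1],.01,-17.1)"
python3 - <<'E'
from h import *
from rel import topen
for n,x in(('top',110),('side',130)):
    s=snap(n);c=s['color'][60:300,x:x+320,::-1]
    cv2.imwrite(f'pics/{n}5c.png',cv2.resize(c,None,fx=2.5,fy=2.5,interpolation=cv2.INTER_CUBIC))
    for r in find_in('block',n)[:2]: print(r['xy'],r['score'],topen(ray(s,r['xy'],.02)))
E
```

```text
clock: 7.7
tool_pos: [0.5573, -0.042, 0.0091]
eef_rot: [0.148, 0.989, -0.002, 0.0]
contact_force: [-0.8, -0.1, 0.9]
t 7.7 tcp [ 0.5573 -0.042   0.0091] pen mm [-90.1 -97.3] head -17.1 tilt z [ 0.    -0.004 -1.   ] F [-0.8 -0.1  0.9] op 0.01
tilt fix wx,wy deg [-0.2  0.1 -0. ]
shift tool mm [-66.1   2.2  -0.8] turn wz 0.0
[246.0, 218.2] 0.52 [-0.15994163 -0.00571402]
```

View pics/top5c.png

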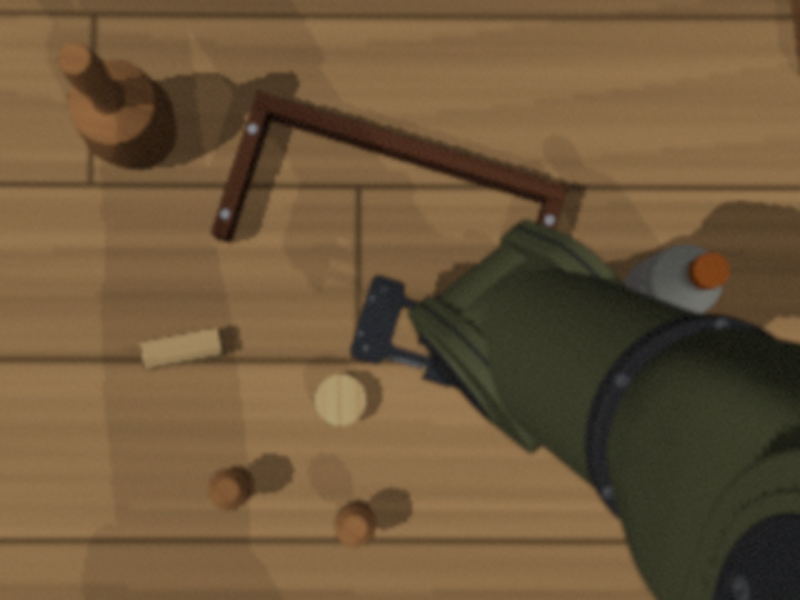

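View pics/side5c.png

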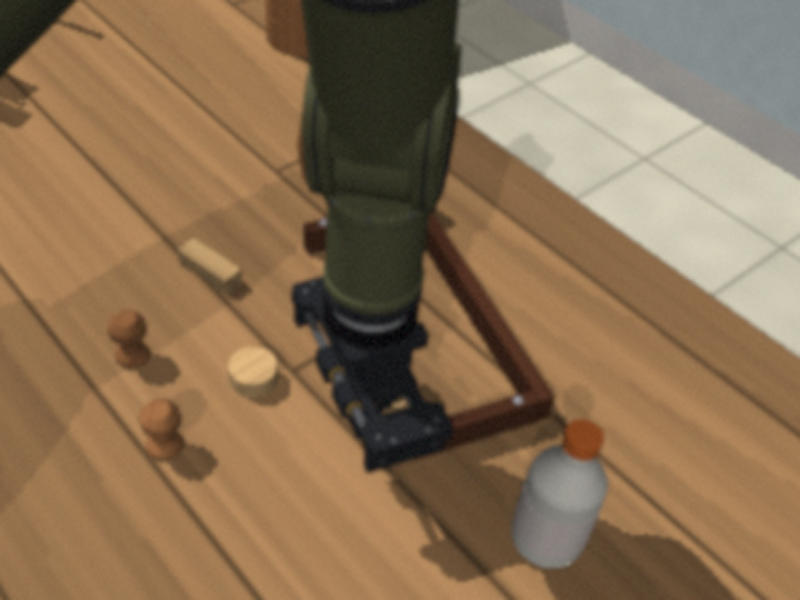

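```bash
python3 -m creep '[-8,1,0,0,0,0,-8,0,0,0,0,0,-8,0,0,0,0,0,-8,0,0,0,0,0]' | head -4
python3 -m creep '[-8,0,0,0,0,0,-8,0,0,0,0,0,-7,0,0,0,0,0,0,0,0,0,0,0]' | head -4
python3 -c "
from rel import *
w=topw(-.024,-.095);show(w[0],w[1],.01,-17.1)"
python3 -m creep '[30,0,0,0,0,0,40,0,0,0,0,0,40,0,0,0,0,0,40,0,0,0,0,0]' | head -4
python3 - <<'E'
from h import *
from rel import topen
for n,x in(('top',110),):
    s=snap(n);c=s['color'][60:300,x:x+320,::-1]
    cv2.imwrite(f'pics/{n}6c.png',cv2.resize(c,None,fx=2.5,fy=2.5,interpolation=cv2.INTER_CUBIC))
    for r in find_in('block',n)[:2]: print(r['xy'],r['score'],topen(ray(s,r['xy'],.02)))
E
```

```text
clock: 8.23
tool_pos: [0.5857, -0.0492, 0.0088]
eef_rot: [0.146, 0.989, -0.003, -0.003]
contact_force: [-0.7, 0.7, 1.2]
clock: 8.57
tool_pos: [0.6111, -0.0567, 0.0088]
eef_rot: [0.146, 0.989, -0.003, -0.002]
contact_force: [-0.7, -0.3, -0.8]
t 8.57 tcp [ 0.6111 -0.0567  0.0088] pen mm [-34.4 -95.5] head -16.8 tilt z [-0.005 -0.004 -1.   ] F [-0.7 -0.3 -0.8] op 0.0
tilt fix wx,wy deg [-0.3 -0.2  0. ]
shift tool mm [-10.4   0.5  -1.3] turn wz 0.3
clock: 8.9
tool_pos: [0.4757, -0.015, 0.0089]
eef_rot: [0.154, 0.988, 0.002, 0.007]
contact_force: [1.2, 0.5, -2.2]
[298.5, 160.7] 0.72 [-0.00245209 -0.07944718]
```

View pics/top6c.png

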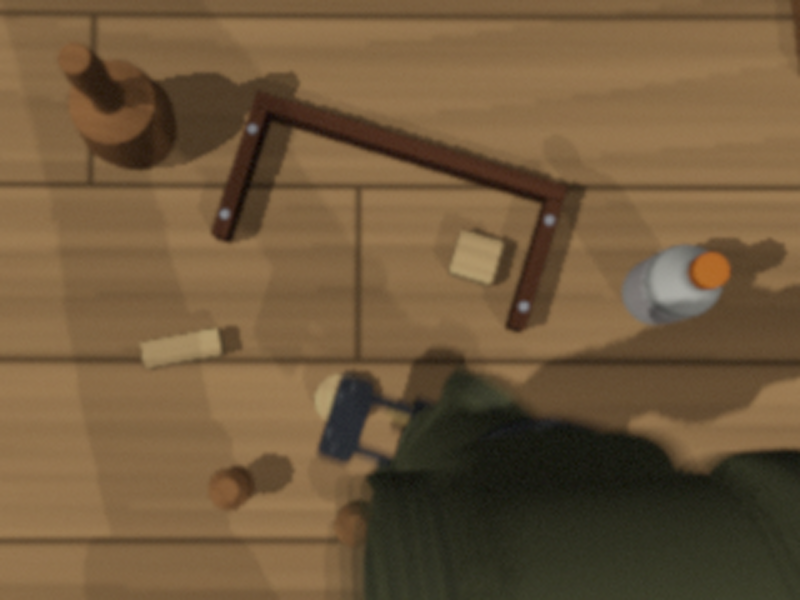

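```bash
python3 -m creep '[8,0,-35,0,0,0,8,0,-35,0,0,0,0,0,0,0,0,0]' 24| head -4
python3 -c "
from rel import *
w=topw(-.213,-.003);show(w[0],w[1],.01,-23)"
```

```text
clock: 9.25
tool_pos: [0.446, -0.006, 0.0765]
eef_rot: [0.144, 0.99, -0.007, -0.008]
contact_force: [0.2, 0.9, 1.0]
t 9.25 tcp [ 0.446  -0.006   0.0765] pen mm [-207.   -95.6] head -16.5 tilt z [-0.017 -0.011 -1.   ] F [0.2 0.9 1. ] op 0.21
tilt fix wx,wy deg [-0.9 -0.8 -0. ]
shift tool mm [ 4.1 93.7 65.1] turn wz 6.5
```

```bash
python3 -m creep '[1,32,0,-0.9,-0.8,6.5,2,32,0,0,0,0,2,30,0,0,0,0,0,0,0,0,0,0]' 24| head -4
python3 -c "
from rel import *
w=topw(-.213,-.003);show(w[0],w[1],.01,-23)"
```

```text
clock: 9.58
tool_pos: [0.479, 0.0852, 0.0781]
eef_rot: [0.206, 0.979, 0.002, 0.003]
contact_force: [0.2, 1.3, 0.7]
t 9.58 tcp [0.479  0.0852 0.0781] pen mm [-202.3    1.3] head -23.8 tilt z [ 0.008  0.002 -1.   ] F [0.2 1.3 0.7] op 0.27
tilt fix wx,wy deg [ 0.3  0.3 -0. ]
shift tool mm [10.6 -5.8 68. ] turn wz -0.8
```

```bash
python3 -m creep '[8,-4,0,0.3,0.3,-0.8,3,-2,25,0,0,0,0,0,20,0,0,0,0,0,10,0,0,0,0,0,3,0,0,0]' | head -4
python3 -c "
from rel import *
w=topw(-.213,-.003);show(w[0],w[1],.01,-23)"
```

```text
clock: 10.0
tool_pos: [0.4673, 0.0844, 0.0191]
eef_rot: [0.197, 0.98, 0.002, 0.002]
contact_force: [0.3, -0.3, -0.5]
t 10.0 tcp [0.4673 0.0844 0.0191] pen mm [-213.3   -2.9] head -22.7 tilt z [ 0.004  0.002 -1.   ] F [ 0.3 -0.3 -0.5] op 0.27
tilt fix wx,wy deg [ 0.2  0.2 -0. ]
shift tool mm [-0.3 -0.1  9.1] turn wz 0.3
```

```bash
python3 -m creep '[0,0,6,0.2,0.2,0,0,0,3,0,0,0,-8,0,0,0,0,0,-8,0,0,0,0,0]' | head -4
python3 -c "
from rel import *
w=topw(-.03,-.02);show(w[0],w[1],.01,-23)"
```

```text
clock: 10.33
tool_pos: [0.4788, 0.0765, 0.0089]
eef_rot: [0.196, 0.981, -0.002, -0.003]
contact_force: [0.6, 0.5, -0.2]
t 10.33 tcp [0.4788 0.0765 0.0089] pen mm [-199.9   -7.1] head -22.6 tilt z [-0.007 -0.002 -1.   ] F [ 0.6  0.5 -0.2] op 0.27
tilt fix wx,wy deg [-0.3 -0.3  0. ]
shift tool mm [-170.4    3.4   -2. ] turn wz 0.4
```

```bash
python3 -m creep '[-8,0,0,0,0,0,-8,0,0,0,0,0,-8,0,0,0,0,0,-8,0,0,0,0,0]' | head -4
python3 -c "
from rel import *
w=topw(-.03,-.02);show(w[0],w[1],.01,-23)
s=snap('top')
cv2.imwrite('pics/top7c.png',cv2.resize(s['color'][60:300,110:430,::-1],None,fx=2.5,fy=2.5))"
```

```text
clock: 10.67
tool_pos: [0.5094, 0.0621, 0.0101]
eef_rot: [0.197, 0.98, -0.002, -0.003]
contact_force: [0.2, 1.1, -0.3]
t 10.67 tcp [0.5094 0.0621 0.0101] pen mm [-166.5  -11.9] head -22.7 tilt z [-0.007 -0.002 -1.   ] F [ 0.2  1.1 -0.3] op 0.27
tilt fix wx,wy deg [-0.3 -0.3  0. ]
shift tool mm [-136.6    5.2   -0.6] turn wz 0.3
```

View pics/top7c.png

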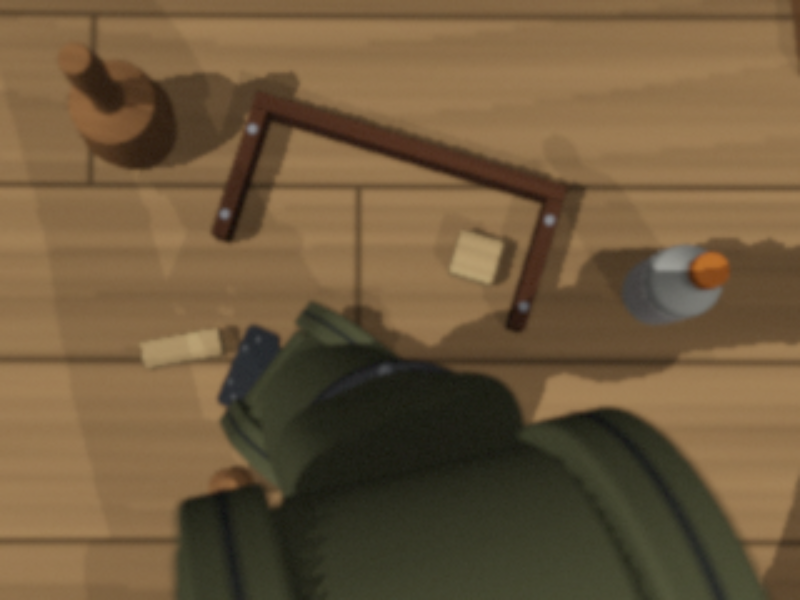

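```bash
python3 -m creep '[-9,0.5,0,-0.3,-0.3,0,-9,0.5,0,0,0,0,-9,0.5,0,0,0,0,-9,0.5,0,0,0,0,-9,0.5,0,0,0,0]' | head -4
python3 -c "
from rel import *
w=topw(-.03,-.02);show(w[0],w[1],.01,-23)"
```

```text
clock: 11.13
tool_pos: [0.5543, 0.0436, 0.0116]
eef_rot: [0.198, 0.98, 0.0, 0.001]
contact_force: [0.5, 0.7, -0.3]
t 11.13 tcp [0.5543 0.0436 0.0116] pen mm [-118.2  -16.4] head -22.8 tilt z [ 0.002  0.    -1.   ] F [ 0.5  0.7 -0.3] op 0.27
tilt fix wx,wy deg [ 0.1  0.1 -0. ]
shift tool mm [-88.1   5.1   1.8] turn wz 0.2
```

```bash
python3 -m creep '[-9,0.5,0,0,0,0,-9,0.5,0,0,0,0,-9,0.5,0,0,0,0,-9,0.5,0,0,0,0,-9,0.5,0,0,0,0]' | head -4
python3 -c "
from rel import *
w=topw(-.03,-.02);show(w[0],w[1],.01,-23)
s=snap('top')
cv2.imwrite('pics/top8c.png',cv2.resize(s['color'][60:300,110:430,::-1],None,fx=2.5,fy=2.5))
s=snap('side')
cv2.imwrite('pics/side8c.png',cv2.resize(s['color'][60:300,130:450,::-1],None,fx=2.5,fy=2.5))
"
```

```text
clock: 11.55
tool_pos: [0.5984, 0.025, 0.0126]
eef_rot: [0.198, 0.98, -0.0, 0.001]
contact_force: [-0.5, 0.2, -1.1]
t 11.55 tcp [0.5984 0.025  0.0126] pen mm [-70.5 -21.2] head -22.9 tilt z [ 0.003 -0.001 -1.   ] F [-0.5  0.2 -1.1] op 0.27
tilt fix wx,wy deg [0.  0.2 0. ]
shift tool mm [-40.2   5.2   2.7] turn wz 0.1
```

View pics/top8c.png

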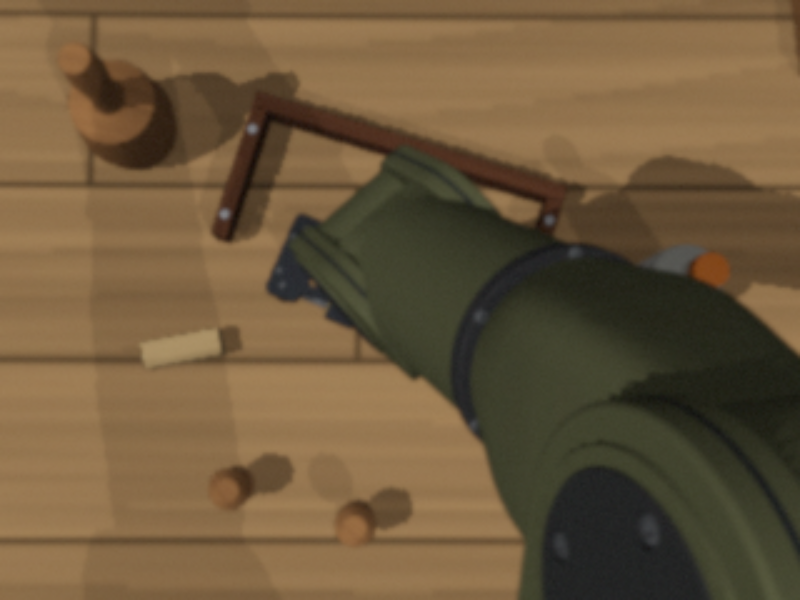

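View pics/side8c.png

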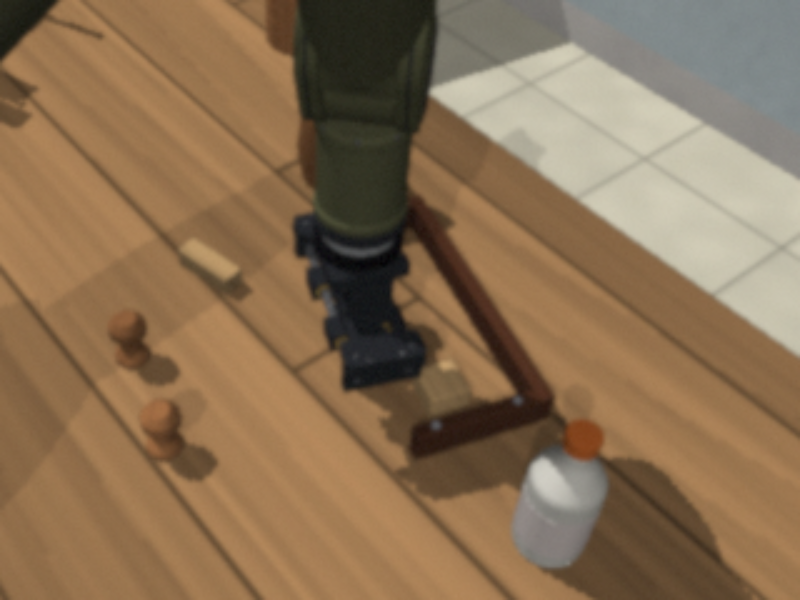

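```bash
python3 -m creep '[-9,1,1,0,0,0,-9,1,1,0,0,0,-9,1,0,0,0,0,-9,1,0,0,0,0,0,0,0,0,0,0]' | head -4
python3 -c "
from rel import *
w=topw(-.03,-.02);show(w[0],w[1],.01,-23)"
python3 -m creep '[30,0,0,0,0,0,40,0,0,0,0,0,40,0,0,0,0,0,40,0,-10,0,0,0,30,0,-30,0,0,0]' | head -4
python3 -c "
from rel import *
show()
s=snap('top')
for t in('block','slice'):
    for r in find_in(t,'top')[:2]: print(t,r['xy'],r['score'],topen(ray(s,r['xy'],.02)))
cv2.imwrite('pics/top9c.png',cv2.resize(s['color'][60:300,110:430,::-1],None,fx=2.5,fy=2.5))
"
```

```text
clock: 12.07
tool_pos: [0.6323, 0.0138, 0.0106]
eef_rot: [0.198, 0.98, -0.001, 0.0]
contact_force: [-0.1, 0.3, -0.3]
t 12.07 tcp [0.6323 0.0138 0.0106] pen mm [-34.8 -21.9] head -22.9 tilt z [ 0.    -0.002 -1.   ] F [-0.1  0.3 -0.3] op 0.27
tilt fix wx,wy deg [-0.1  0.1 -0. ]
shift tool mm [-4.6  2.4  0.6] turn wz 0.1
clock: 12.48
tool_pos: [0.466, 0.0813, 0.0458]
eef_rot: [0.206, 0.979, 0.001, 0.002]
contact_force: [0.3, 0.2, 0.7]
t 12.48 tcp [0.466  0.0813 0.0458] pen mm [-213.6   -6.2] head -23.8 tilt z [ 0.004  0.001 -1.   ] F [0.3 0.2 0.7] op 0.27
block [380.0, 170.2] 0.74 [ 0.03115766 -0.25943022]
block [301.4, 164.3] 0.64 [-0.00829853 -0.08800278]
slice [276.9, 156.3] 0.91 [-0.00735354 -0.03033527]
```

View pics/top9c.png

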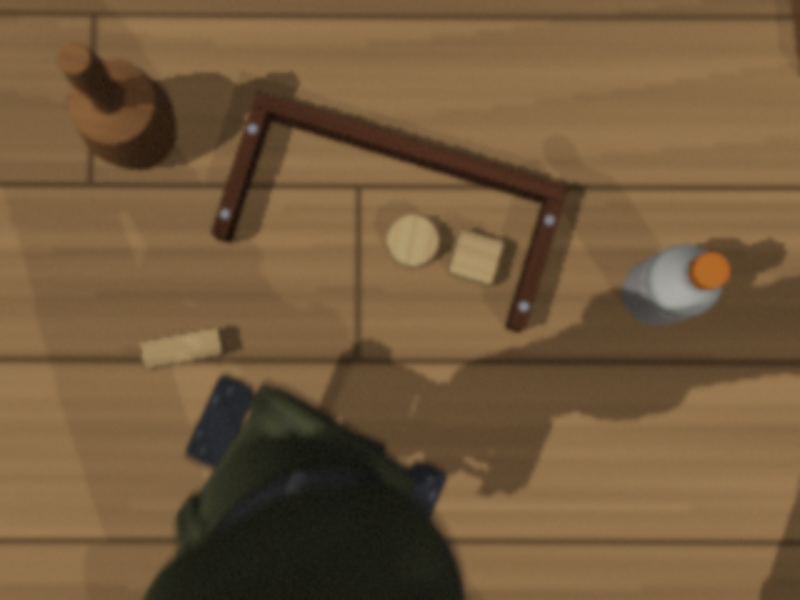

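```bash
python3 -m creep '[0,0,-30,0,0,0,0,20,-25,0,0,7.1,0,30,0,0,0,7.1,0,30,0,0,0,7.1,0,20,0,0,0,7.1]' 0| head -4
python3 -c "
from rel import *
show(.547,.266,.10,-78)"
```

```text
clock: 13.05
tool_pos: [0.5266, 0.1586, 0.1047]
eef_rot: [0.442, 0.897, 0.0, 0.003]
contact_force: [0.6, 0.3, -0.7]
t 13.05 tcp [0.5266 0.1586 0.1047] pen mm [-178.4   85.4] head -52.5 tilt z [ 0.005 -0.002 -1.   ] F [ 0.6  0.3 -0.7] op 0.01
tilt fix wx,wy deg [ 0.1  0.3 -0. ]
shift tool mm [72.8 81.6  4.5] turn wz 25.5
```

```bash
python3 -m creep '[36,0,0,0,0,7,38,0,0,0,0,7,30,0,0,0,0,7,25,0,0,0,0,4.5,0,0,0,0,0,0]' | head -4
python3 -c "
from rel import *
show(.547,.266,.01,-78)"
```

```text
clock: 13.47
tool_pos: [0.4782, 0.2785, 0.1028]
eef_rot: [0.634, 0.774, 0.008, 0.005]
contact_force: [0.3, 0.4, 0.5]
t 13.47 tcp [0.4782 0.2785 0.1028] pen mm [-259.9  185.8] head -78.6 tilt z [ 0.018  0.006 -1.   ] F [0.3 0.4 0.5] op 0.01
tilt fix wx,wy deg [ 1.1 -0.2  0. ]
shift tool mm [-26.1  63.3  93.9] turn wz -0.6
```

```bash
python3 -m creep '[-10,30,15,1.1,-0.2,0,-7,30,20,0,0,0,0,0,20,0,0,0,0,0,10,0,0,0,0,0,0,0,0,0]' | head -4
python3 -c "
from rel import *
show(.547,.266,.01,-78)
s=snap('top')
cv2.imwrite('pics/top10c.png',cv2.resize(s['color'][60:300,110:430,::-1],None,fx=2.5,fy=2.5))
s=snap('side')
cv2.imwrite('pics/side10c.png',cv2.resize(s['color'][60:300,130:450,::-1],None,fx=2.5,fy=2.5))
"
```

```text
clock: 13.88
tool_pos: [0.5459, 0.2736, 0.0344]
eef_rot: [0.631, 0.776, 0.0, 0.001]
contact_force: [-0.1, -0.3, 0.1]
t 13.88 tcp [0.5459 0.2736 0.0344] pen mm [-193.7  201. ] head -78.3 tilt z [ 0.002 -0.    -1.   ] F [-0.1 -0.3  0.1] op 0.01
tilt fix wx,wy deg [0.1 0.  0. ]
shift tool mm [-7.6 -0.5 24.4] turn wz -0.3
```

View pics/top10c.png

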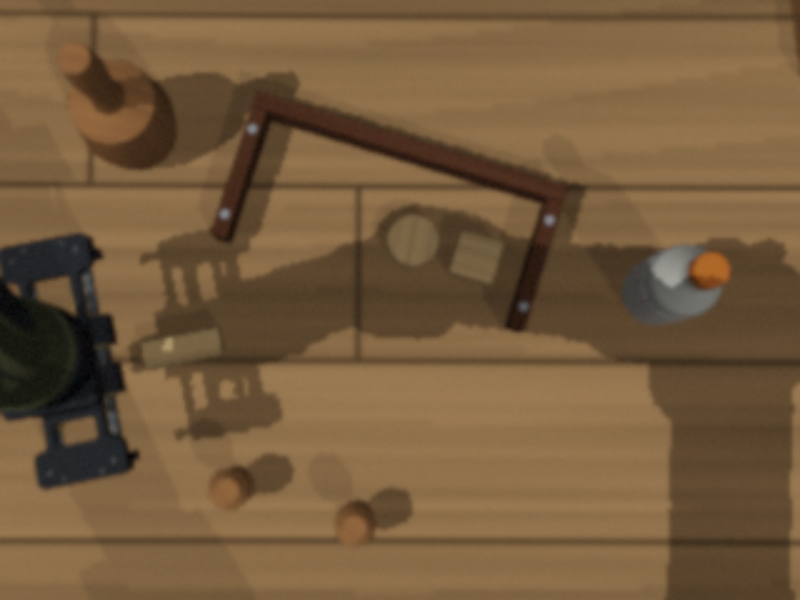

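View pics/side10c.png

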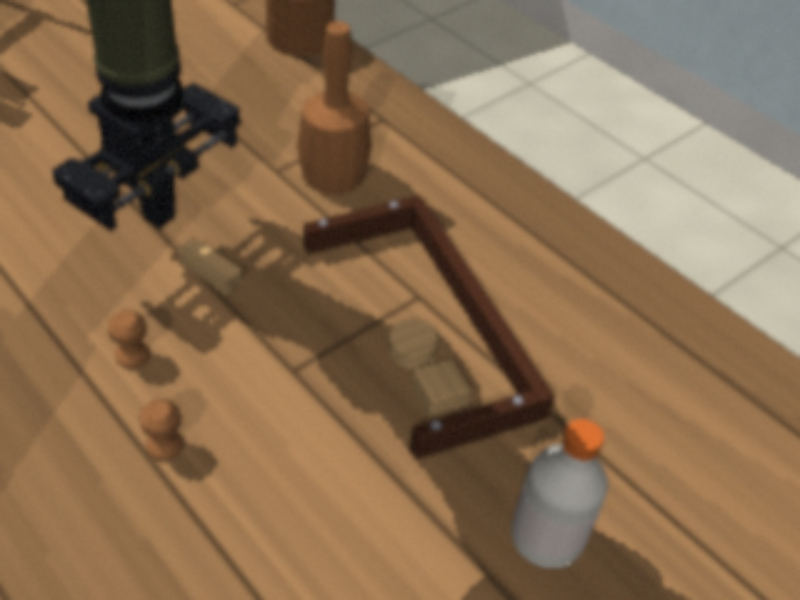

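```bash
python3 -m creep '[-4,0,14,0,0,0,-4,0,7,0,0,0,0,0,3,0,0,0,0,0,0,0,0,0]' | head -4
python3 -c "
from rel import *
show(.547,.266,.01,-78)"
python3 -m creep '[-8,0,0,0,0,-0.3,-7,0,0,0,0,0,-7,0,0,0,0,0,-7,0,0,0,0,0]' | head -4
python3 -c "
from rel import *
show(.568,.171,.01,-78)
"
```

```text
clock: 14.32
tool_pos: [0.5476, 0.2671, 0.0155]
eef_rot: [0.63, 0.776, 0.003, 0.001]
contact_force: [-0.1, -0.5, 0.6]
t 14.32 tcp [0.5476 0.2671 0.0155] pen mm [-190.3  195.3] head -78.2 tilt z [ 0.005  0.003 -1.   ] F [-0.1 -0.5  0.6] op 0.01
tilt fix wx,wy deg [ 0.3 -0.1 -0. ]
shift tool mm [-1.  -0.8  5.5] turn wz -0.2
clock: 14.65
tool_pos: [0.5541, 0.2396, 0.018]
eef_rot: [0.627, 0.779, 0.005, 0.001]
contact_force: [-0.2, 0.7, 0.5]
t 14.65 tcp [0.5541 0.2396 0.018 ] pen mm [-175.9  170.9] head -77.6 tilt z [ 0.008  0.007 -1.   ] F [-0.2  0.7  0.5] op 0.0
tilt fix wx,wy deg [ 0.5 -0.3 -0. ]
shift tool mm [-70.   -1.2   7.6] turn wz 0.4
```

```bash
python3 -m creep '[3,0,4,0.5,-0.3,0.4,0,0,4,0,0,0,-6,0,0,0,0,0]' | head -4
python3 -m creep '[-7,0,0,0,0,0,-7,0,0,0,0,0,-7,0,0,0,0,0,-7,0,0,0,0,0]' | head -4
python3 -c "
from rel import *
show(.568,.171,.01,-78)
s=snap('top')
cv2.imwrite('pics/top11c.png',cv2.resize(s['color'][60:300,110:430,::-1],None,fx=2.5,fy=2.5))
"
```

```text
clock: 14.9
tool_pos: [0.556, 0.2346, 0.0103]
eef_rot: [0.631, 0.776, -0.0, 0.001]
contact_force: [-1.1, 0.2, -0.0]
clock: 15.23
tool_pos: [0.5619, 0.2063, 0.0097]
eef_rot: [0.63, 0.777, 0.0, 0.0]
contact_force: [0.7, 0.6, 0.7]
t 15.23 tcp [0.5619 0.2063 0.0097] pen mm [-158.7  141.4] head -78.1 tilt z [ 0.001  0.    -1.   ] F [0.7 0.6 0.7] op 0.01
tilt fix wx,wy deg [ 0.  0. -0.]
shift tool mm [-35.8  -1.3  -0.2] turn wz -0.1
```

View pics/top11c.png

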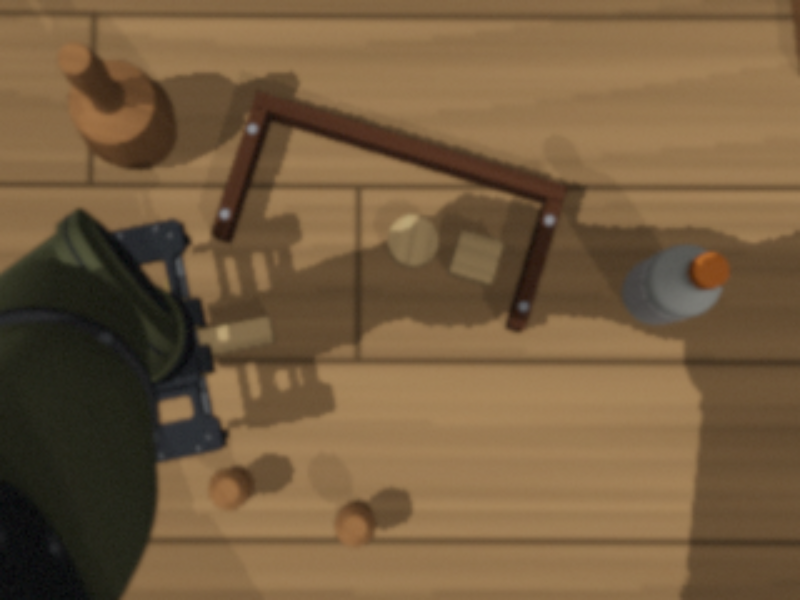

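```bash
python3 -m creep '[-8,0,0,0,0,0,-8,0,0,0,0,0,-8,0,0,0,0,0,-8,0,0,0,0,0]' | head -4
python3 -m creep '[-8,0,0,0,0,0,-8,0,0,0,0,0,-4,0,0,0,0,0,0,0,0,0,0,0]' | head -4
python3 -c "
from rel import *
show()"
python3 -m creep '[30,0,0,0,0,0,30,0,-30,0,0,0,20,0,-30,0,0,0,0,0,0,0,0,0]' | head -4
python3 -c "
from rel import *
show()
s=snap('top')
for t in('batten','batten_left','batten_right','slice'):
    for r in find_in(t,'top')[:2]: print(t,r['xy'],r['score'],topen(ray(s,r['xy'],.016)))
cv2.imwrite('pics/top12c.png',cv2.resize(s['color'][60:300,110:430,::-1],None,fx=2.5,fy=2.5))
"
```

```text
clock: 15.62
tool_pos: [0.5692, 0.1699, 0.0098]
eef_rot: [0.631, 0.776, -0.001, 0.001]
contact_force: [0.0, 0.6, -0.6]
clock: 15.95
tool_pos: [0.5745, 0.1439, 0.0099]
eef_rot: [0.632, 0.775, -0.002, 0.002]
contact_force: [0.8, 0.5, -0.2]
t 15.95 tcp [0.5745 0.1439 0.0099] pen mm [-128.3   85.5] head -78.4 tilt z [ 0.001 -0.004 -1.   ] F [ 0.8  0.5 -0.2] op 0.0
clock: 16.28
tool_pos: [0.5577, 0.2221, 0.0689]
eef_rot: [0.635, 0.773, -0.004, 0.001]
contact_force: [0.1, 1.3, 0.2]
t 16.28 tcp [0.5577 0.2221 0.0689] pen mm [-167.4  155.2] head -78.8 tilt z [-0.004 -0.007 -1.   ] F [0.1 1.3 0.2] op 0.01
batten [231.1, 187.2] 0.58 [-0.10387866  0.04694067]
batten_left [232.1, 189.0] 0.6 [-0.10706321  0.04358686]
batten_left [300.6, 161.6] 0.59 [-0.00226573 -0.08477362]
batten_right [228.6, 187.7] 0.76 [-0.10661001  0.0519317 ]
slice [274.0, 156.3] 0.82 [-0.00858834 -0.02409163]
```

View pics/top12c.png

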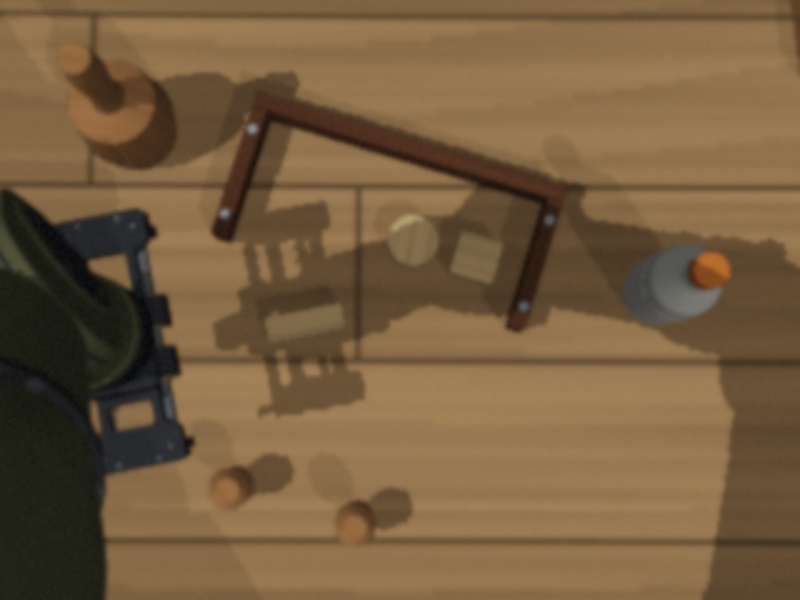

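```bash
python3 -c "
from rel import *
w=topw(-.156,.034);print(w);show(w[0],w[1],.07,-5.1)"

```

```text
[0.53289366 0.10286725]
t 16.53 tcp [0.5563 0.2121 0.0636] pen mm [-165.7  145.3] head -79.2 tilt z [-0.011 -0.018 -1.   ] F [-0.4 -0.5 -0.5] op 0.01
tilt fix wx,wy deg [-0.8  0.9  0. ]
shift tool mm [-103.   -43.5   -4.1] turn wz -74.1
```

```bash
python3 -m creep '[-28,-14,-10,-0.8,0.9,-5,-33,-17,-5,0,0,-7.1,-30,-22,0,0,0,-7.1,0,0,0,0,0,-7.1,0,0,0,0,0,-7.1]' 30| head -4
python3 -m creep '[0,0,0,0,0,-7.1,0,0,0,0,0,-7.1,0,0,0,0,0,-7.1,0,0,0,0,0,-7.1,0,0,0,0,0,-7.1]' 30| head -4
python3 -c "
from rel import *
w=topw(-.156,.034);show(w[0],w[1],.01,-5.1)"

```

```text
clock: 16.95
tool_pos: [0.5283, 0.1007, 0.0739]
eef_rot: [0.389, 0.921, -0.004, -0.003]
contact_force: [0.7, 1.0, -0.3]
clock: 17.37
tool_pos: [0.5247, 0.0871, 0.0683]
eef_rot: [0.086, 0.996, -0.008, -0.009]
contact_force: [0.2, -0.2, 0.2]
t 17.37 tcp [0.5247 0.0871 0.0683] pen mm [-159.2   16.6] head -9.9 tilt z [-0.02  -0.014 -1.   ] F [ 0.2 -0.2  0.2] op 0.34
tilt fix wx,wy deg [-1. -1.  0.]
shift tool mm [-6.4 17.9 57.9] turn wz -4.8
```

```bash
python3 -m creep '[2,12,0,-1,-1,-4.8,0,8,15,0,0,0,0,0,15,0,0,0,0,0,12,0,0,0,0,0,6,0,0,0]' | head -4
python3 -c "
from rel import *
w=topw(-.156,.034);show(w[0],w[1],.01,-5.1)
s=snap('top')
cv2.imwrite('pics/top13c.png',cv2.resize(s['color'][60:300,110:430,::-1],None,fx=2.5,fy=2.5))
s=snap('side')
cv2.imwrite('pics/side13c.png',cv2.resize(s['color'][60:300,130:450,::-1],None,fx=2.5,fy=2.5))
"
```

```text
clock: 17.78
tool_pos: [0.5238, 0.0982, 0.0143]
eef_rot: [0.046, 0.999, -0.001, -0.003]
contact_force: [-0.2, -0.2, -0.5]
t 17.78 tcp [0.5238 0.0982 0.0143] pen mm [-163.4   26.8] head -5.2 tilt z [-0.007 -0.002 -1.   ] F [-0.2 -0.2 -0.5] op 0.34
tilt fix wx,wy deg [-0.1 -0.4 -0. ]
shift tool mm [-8.7  5.5  4.2] turn wz -0.1
```

View pics/top13c.png

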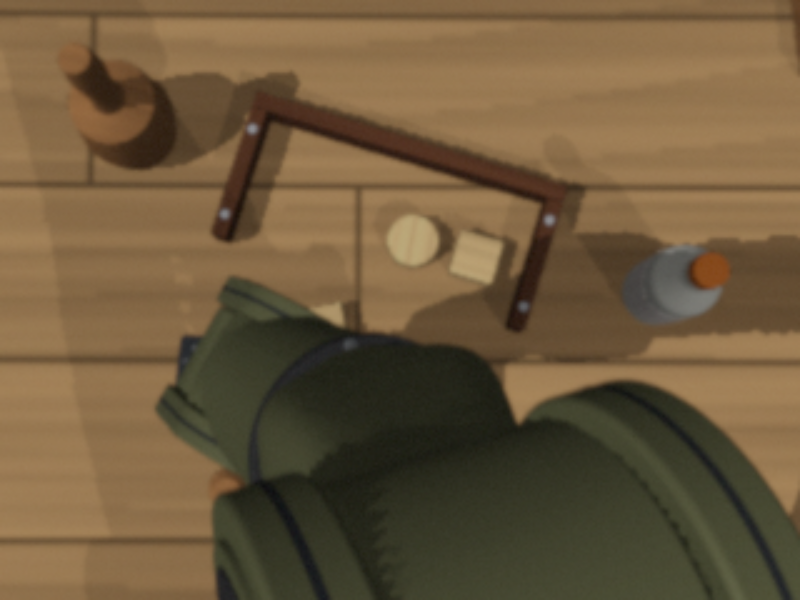

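View pics/side13c.png

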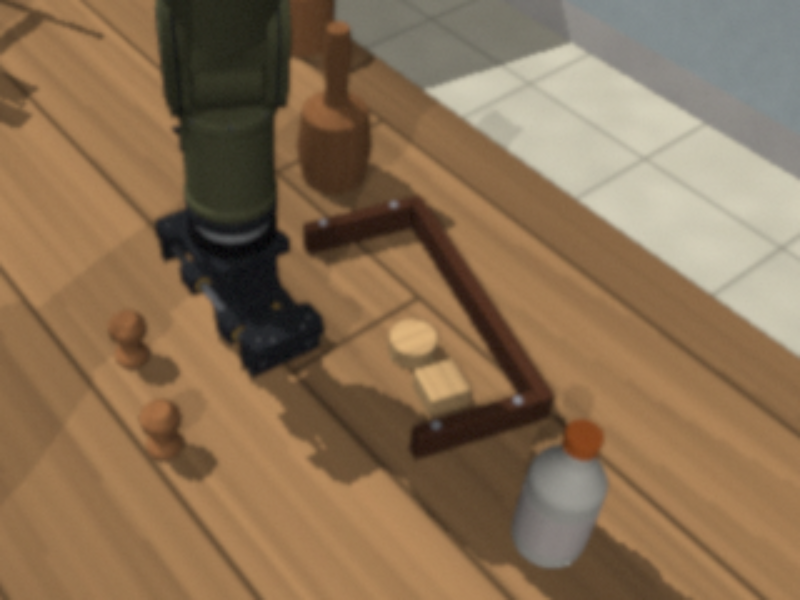

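```bash
python3 -m creep '[-5,5,4,0,-0.4,0,-7,1,0,0,0,0,-7,0,0,0,0,0,-7,0,0,0,0,0,-7,0,0,0,0,0]' | head -4
python3 -c "
from rel import *
w=topw(-.03,.055);show(w[0],w[1],.01,-5.1)"
python3 -m creep '[-7,0,0,0,0,0,-7,0,0,0,0,0,-7,0,0,0,0,0,-7,0,0,0,0,0]' | head -4
python3 -c "
from rel import *
w=topw(-.03,.055);show(w[0],w[1],.01,-5.1)"
```

```text
clock: 18.3
tool_pos: [0.5596, 0.1005, 0.0114]
eef_rot: [0.046, 0.999, -0.002, 0.0]
contact_force: [0.2, 0.2, -0.4]
t 18.3 tcp [0.5596 0.1005 0.0114] pen mm [-129.8   39.6] head -5.3 tilt z [ 0.    -0.003 -1.   ] F [ 0.2  0.2 -0.4] op 0.34
tilt fix wx,wy deg [-0.2  0.   0. ]
shift tool mm [-100.8   -5.4    1.5] turn wz -0.2
clock: 18.63
tool_pos: [0.5921, 0.0969, 0.0126]
eef_rot: [0.047, 0.999, -0.001, 0.001]
contact_force: [-0.0, 0.7, 0.8]
t 18.63 tcp [0.5921 0.0969 0.0126] pen mm [-97.6  45.7] head -5.4 tilt z [ 0.002 -0.002 -1.   ] F [-0.   0.7  0.8] op 0.34
tilt fix wx,wy deg [-0.1  0.2 -0. ]
shift tool mm [-68.1  -4.6   2.8] turn wz -0.3
```

```bash
python3 -m creep '[-7,0,2,0,0,0,-8,0,0,0,0,0,-8,0,0,0,0,0,-8,0,0,0,0,0]' | head -4
python3 -c "
from rel import *
w=topw(-.03,.055);show(w[0],w[1],.01,-5.1)
s=snap('top')
cv2.imwrite('pics/top14c.png',cv2.resize(s['color'][60:300,110:430,::-1],None,fx=2.5,fy=2.5))
s=snap('side')
cv2.imwrite('pics/side14c.png',cv2.resize(s['color'][60:300,130:450,::-1],None,fx=2.5,fy=2.5))"
```

```text
clock: 18.97
tool_pos: [0.6255, 0.0931, 0.0102]
eef_rot: [0.047, 0.999, -0.001, 0.001]
contact_force: [0.1, 0.7, -0.2]
t 18.97 tcp [0.6255 0.0931 0.0102] pen mm [-64.6  51.9] head -5.4 tilt z [ 0.001 -0.003 -1.   ] F [ 0.1  0.7 -0.2] op 0.34
tilt fix wx,wy deg [-0.1  0.1 -0. ]
shift tool mm [-34.6  -4.    0.3] turn wz -0.3
```

View pics/top14c.png

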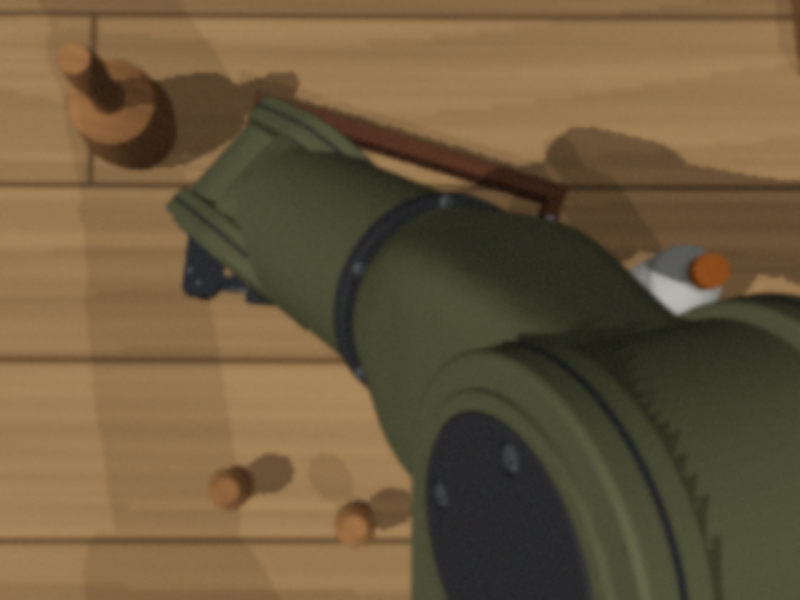

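View pics/side14c.png

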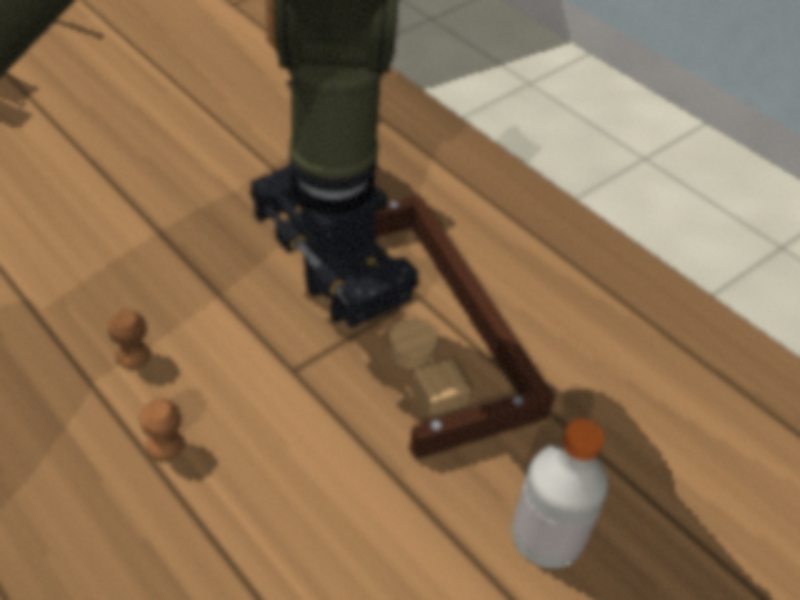

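```bash
python3 -m creep '[-8,0,0,0,0,0,-8,0,0,0,0,0,-8,0,0,0,0,0,-8,0,0,0,0,0,-2,0,0,0,0,0]' | head -4
python3 -c "
from rel import *
show()"
python3 -m creep '[20,0,0,0,0,0,35,0,0,0,0,0,40,0,0,0,0,0,40,0,-10,0,0,0,40,0,-30,0,0,0]' | head -4
python3 -c "
from rel import *
show()
for n,x in(('top',110),('side',130)):
  s=snap(n)
  for t in('batten','block','slice'):
    for r in find_in(t,n)[:2]: print(n,t,r['xy'],r['score'],topen(ray(s,r['xy'],.02)))
  cv2.imwrite(f'pics/{n}15c.png',cv2.resize(s['color'][60:300,x:x+320,::-1],None,fx=2.5,fy=2.5))
"
```

```text
clock: 19.48
tool_pos: [0.6593, 0.0898, 0.0095]
eef_rot: [0.047, 0.999, -0.002, -0.001]
contact_force: [0.1, 0.1, 0.3]
t 19.48 tcp [0.6593 0.0898 0.0095] pen mm [-31.4  58.6] head -5.4 tilt z [-0.002 -0.003 -1.   ] F [0.1 0.1 0.3] op 0.34
clock: 19.9
tool_pos: [0.4931, 0.1046, 0.0407]
eef_rot: [0.054, 0.999, 0.001, 0.001]
contact_force: [0.5, 0.4, 0.5]
t 19.9 tcp [0.4931 0.1046 0.0407] pen mm [-194.5   23.9] head -6.2 tilt z [ 0.003  0.002 -1.   ] F [0.5 0.4 0.5] op 0.34
top batten [236.8, 145.2] 0.83 [-0.01016466  0.06296747]
top block [302.5, 161.9] 0.66 [-0.00237964 -0.08878569]
top slice [275.7, 154.7] 0.65 [-0.00469441 -0.02670215]
side batten [279.5, 175.0] 0.87 [-0.01495431  0.05029039]
side block [304.9, 218.8] 0.66 [-0.01387365 -0.09610476]
side slice [294.5, 198.3] 0.6 [-0.01101289 -0.03225162]
```

View pics/top15c.png

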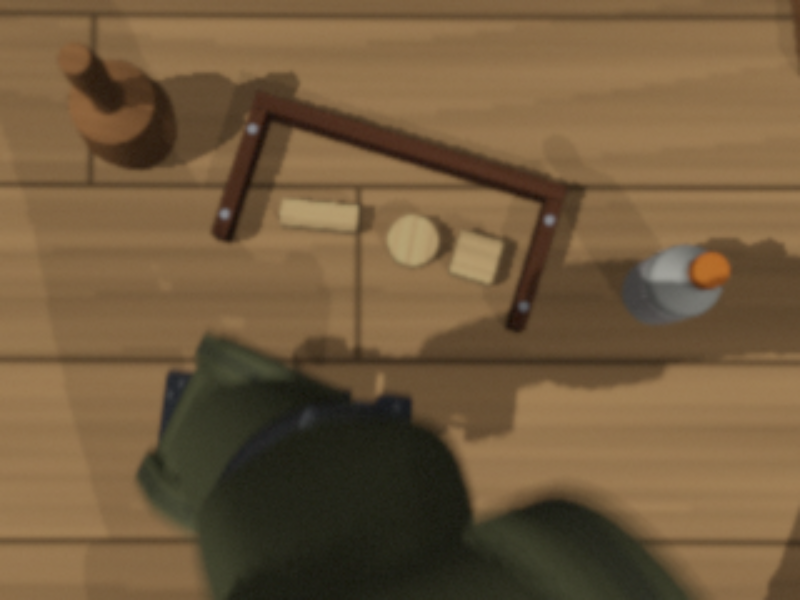

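View pics/side15c.png

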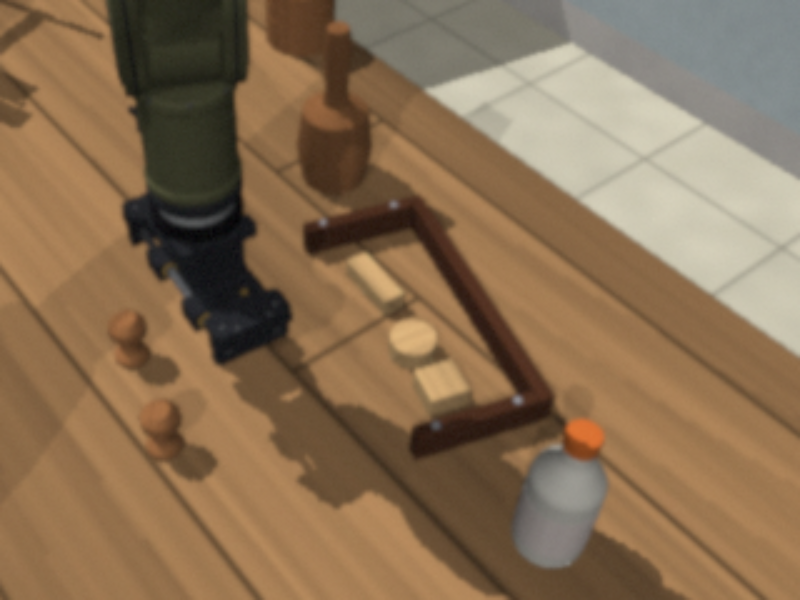

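All three pieces are inside the pen: in the top crop the batten is at (320,215), the slice at (413,240) and the block at (477,257). In the side crop the knobs (128,338 and 162,428), the mallet and the glue bottle are where they were at the start. I'll raise the arm clear and hand in.

```bash
python3 -m creep '[0,0,-35,0,0,0,0,0,-35,0,0,0,0,0,-35,0,0,0,0,0,0,0,0,0,0,0,0,0,0,0]' | head -4
python3 -c "
from rel import *
show()
s=snap('side')
for r in find_in('knob1','side')[:2]: print(r['xy'],ray(s,r['xy'],.03))
for t in ('glue','mallet'): print(t,[r['xy'] for r in find_in(t,'side')[:1]])
finish_job()"
```

```text
clock: 20.72
tool_pos: [0.5024, 0.1036, 0.1465]
eef_rot: [0.058, 0.998, 0.002, 0.003]
contact_force: [-0.4, 0.7, 0.4]
t 20.72 tcp [0.5024 0.1036 0.1465] pen mm [-185.4   25.7] head -6.7 tilt z [ 0.006  0.004 -1.   ] F [-0.4  0.7  0.4] op 0.34
[181.6, 193.4] [0.44231198 0.16305311 0.03      ]
[195.9, 232.6] [0.40924997 0.0467469  0.03      ]
glue [[355.8, 261.9]]
mallet [[264.7, 109.3]]
the job is handed in; nothing more can be done
```

I swept the block, the slice and the batten into the pen with the fingertips, in that order, and handed the job in at about 21 s of the 61 s allowed.

- **Offcuts:** In the last top and side pictures all three lie flat and wholly inside the pen, touching neither a wall nor each other. In the pen frame the block is at about (−2, −89) mm, the slice at (−5, −27) mm and the batten at (−10, 63) mm. The side camera puts them up to about 13 mm away from these, which still leaves all three inside.
- **Left alone:** The knobs, glue bottle and mallet show no visible movement. The networks' side-view positions match the first ones to within a few pixels (a knob reads about 10 mm off in world terms, which I take as network scatter).
- **One slip:** At the start of the block's push into the pen, the fingertips dipped and pressed on the bench with a wrist reading of about 60 N, half the 120 N limit. I raised them straight away, and no later reading was above about 3 N.
- **Not seen directly:** The arm hid the pieces during much of the pushing. I checked each one after backing the gripper away.

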